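# Push a row of spacer blocks home and shut the keeper

### The arm

A 6-joint arm with a two-finger parallel gripper is mounted at the origin on a cart in front of the work surface, level with it; the furniture and walls round the work are solid. World frame = base frame: x ahead of the robot, y to its left, z up, the work surface at z = 0. Lengths are in m, angles in rad, forces in N, time in s.
With the tool pointing down it reaches from about 0.325 to 0.775 m from the base axis. Payload 5.5 kg.
Tool frame: the origin (TCP) lies midway between the tips of the shut fingers; the grasp point (between the pads) lies 19 mm behind it (bot.grip_depth is the distance from the TCP to the grasp point, in m); z points along the fingers, y is the line along which they close (so a half turn about z gives the same grasp; the last joint's range is limited). The gripper opens to 88 mm and grips with 3 to 60 N. Pads are 20 mm wide; open, the fingers measure 115 mm over their backs; the gripper's body (75 mm by 178 mm) begins 61 mm behind the grasp point.
Start: joints at [1.169, 0.091, 1.231, -0, 1.82, -0.057], TCP at [0.203, 0.565, 0.223] pointing down, gripper open.
Joint ranges: [-2.87, 2.87], [-0.86, 2.18], [0.17, 2.46], [-1.51, 4.65], [0.06, 2.69], [-2.65, 2.65]. Speed limits (rad/s): [2.57, 2.57, 3.01, 3.14, 3.14, 3.14].

### API

Orientations are given as a unit quaternion [x, y, z, w].
In Python, from bench import bot gives the robot as it stands.
- The arm moves only by the tool apply_moves, never from a script. Its argument "series" is a list of rows, each an object with "translation": the shift along the tool's x, y, z in m, a list of three; "yaw": the turn about the tool's z in degrees. A call has 1 to 20 rows; each row is the pose to reach, as a shift and turn from the pose commanded when the call began, along the tool's axes at that moment; what a row does not reach only later rows make up. A row lasts 1/10 s, in which the tool goes at most 50 mm and 8.59 degrees, less where a joint would pass 70% of its speed; a pose out of reach is approached as far as the arm can. A call with a gripper value outside its range is refused whole. "claw" is the closure, from 0 (fully open) to 1 (shut), set as the call begins (left out, the last holds). The fingers move at their own pace and stop on an object; "grip_force" is the grip in N (left out, the last holds). Time passes only in rows, so rows that repeat a pose let the fingers close. It gives the time, the measured TCP pose, the force, the opening and the grip force at its end, in the units of the state.
- bot.state(): the state, without advancing time (a new reading comes with each control period).
- bot.grab_frame(name): name is "side" or "top" or "wrist"; returns (picture, depth): 400x640x3 uint8, blue, green, red; 400x640 float32, m along the optical axis (not along the pixel's ray), 0 where there is no reading.
- bot.camera_model(name): a dict with "intrinsics" (3x3 intrinsics, pixels), "R" (3x3) and "t" (3): a world point X has camera coordinates R X + t. Camera axes: x right, y down, z forward; pixel columns grow to the right and rows downward; lengths in m; the calibration is good to about 2 mm. A picture is of the moment at which its call begins: read the wrist's pose just before it. camera_model takes no time and is no camera call; for the wrist camera it gives the pose at the moment of the call.
- bot.close_job(): hands the job in; it is judged then, once.
The state is a dict: "time": time; "joints": joint angles; "qd": joint speeds; "joint_torque": joint torques, N m; "position": TCP position; "ee_rot": TCP orientation; "contact_force": force on the tool from outside, world axes, zero at the start; "ft_torque": the same for the moment, N m; "opening": finger opening in m; "grasp_force": force on a finger pad.
Only numpy, scipy, OpenCV 4.12 (cv2) and the standard library are available. Lean on these libraries where they do the work, as an engineer would, in place of code of your own. Each camera call takes 0.05 s, during which the arm holds its last target. There are 200 camera calls.

### The job

Push the row of four spacer blocks along the rail from behind as one train, kept touching one another, until the front block is home against the end stop. Then push the keeper arm round with a fingertip until it is fully closed, square across the rail behind the row. Push only: do not lift anything off the rail, and leave the jar, the bolt and the spare spacer beside the rail where they stand.

Things in the scene. Friction and masses are not known exactly. Their poses are not given: they have to be found in the camera images.
- rail: Fixed grey-painted steel rail: base plate 255 x 56 mm, 6 mm thick (its top is the running surface), with two lips 4 mm wide, 3 mm higher, that leave a lane 37 mm wide. Origin on the worktop under the lane's centre line; x along the lane towards the end stop, y to the side of the keeper's pivot, z up. Stop face at x = +110 mm, open end of the lane at x = -120 mm.
- stop_face (a point): Middle of the end stop's face that the front block meets, 15 mm above the worktop (110 mm along x from the rail's origin). The stop is a dark steel block 50 mm wide, 22 mm thick, top 30 mm above the worktop, its screw heads 33 mm.
- block_1: Front block of the row, the one nearest the stop. Steel spacer block, 20 mm along the rail x 35 mm across x 18 mm high, 0.1 kg, loose; origin at the centre of its underside (6 mm above the worktop), x along the rail towards the stop. Home: its centre at x = +100 mm in the rail's frame.
- block_2: Second block of the row. Steel spacer block, 20 mm along the rail x 35 mm across x 18 mm high, 0.1 kg, loose; origin at the centre of its underside (6 mm above the worktop), x along the rail towards the stop. 
- block_3: Third block of the row. Steel spacer block, 20 mm along the rail x 35 mm across x 18 mm high, 0.1 kg, loose; origin at the centre of its underside (6 mm above the worktop), x along the rail towards the stop. 
- block_4: Last block of the row, farthest from the stop, the one to push. Steel spacer block, 20 mm along the rail x 35 mm across x 18 mm high, 0.1 kg, loose; origin at the centre of its underside (6 mm above the worktop), x along the rail towards the stop. Home: its centre at x = +40 mm in the rail's frame, its rear face at x = +30 mm. At the start the row is 55 to 105 mm short of the stop.
- keeper (a joint): Angle of the keeper arm (dark steel bar beside the lane), rad. 0 = fully open: it points away from the stop and 0.5 rad outwards from the lane; 0.5 = parallel to the lane; 2.07 = fully closed, at its limit, square across the lane. Growing values turn it anticlockwise seen from above. It starts at 0 to 0.35, has light friction (about 0.04 N m) and stays where it is left.
- keeper_pivot (a point): Axis of the keeper's upright pivot, 18 mm above the worktop, at x = +22, y = +34 mm in the rail's frame; boss 16 mm across, top 29 mm above the worktop. The arm is 10 mm wide, spans 11 to 25 mm above the worktop and reaches 56 mm from the axis, end rounded. Closed, its front face is 3 mm behind the last block of a row that is home. It clears the lips, not the blocks.
- keeper_tip (a point): The end of the keeper arm, on its centre line at mid-height, 56 mm from the pivot's axis, 18 mm above the worktop.
- jar: Bystander: jar of grease with a black lid, 50 mm across, 57 mm high, beside the rail on the keeper's side, near the stop; origin at the centre of its underside. Leave it alone.
- bolt: Bystander: M12 bolt standing on its head, 23 mm across, 52 mm high, on the side of the rail away from the keeper; origin at the centre of its underside. Leave it alone.
- spare: Bystander: spare aluminium spacer, 12 x 30 x 20 mm, on the worktop on the side of the rail away from the keeper; origin at the centre of its underside. Leave it alone.
Mind the look-alikes: they are no part of the job. What is shaped like the block_2 but orange or turquoise is not meant.

How it is judged:
By the outcome, as a careful person would: the job done as asked, in the order asked, and still so for the second after the job is handed in, with the robot touching nothing.
It also fails if it takes over 45 s, if anything falls off the work surface, if the arm or the gripper's body presses on something with over 40 N, if the wrist force passes 120 N, or if a joint passes its speed limit or range.

## Working session

There is one attempt and no reset: what is moved stays moved. The work goes in short steps, Python scripts to look and compute and a tool call to move; the robot and the scene stay as the last step left them, time stands still between calls to the robot, and variables do not carry over. Pictures are saved under pics/ and viewed, at most 10 in all, crops included, and the job is handed in when it is done.

Besides the shell and the picture viewer there is one more tool, called after "Call:" as a command line: name --argument value ..., lists and objects as JSON in quotes. apply_moves: Moves the arm, as the interface text tells. Its arguments: {"type":"object","properties":{"series":{"type":"array"},"claw":{"type":"number"},"grip_force":{"type":"number"}},"required":["series"]}

```bash
mkdir -p pics; ls; python3 - <<'E'
from bench import bot
import cv2,numpy as np
s=bot.state(); print(s)
for n in ["top","side"]:
    p,d=bot.grab_frame(n); cv2.imwrite(f"pics/{n}0.png",p); np.save(f"pics/{n}0.npy",d)
    print(n,bot.camera_model(n))
E
```

```text
pics
{'time': 0.0, 'joints': array([ 1.16926906e+00,  9.18537399e-02,  1.23185517e+00, -6.10703507e-07,
        1.81981695e+00, -5.66902442e-02]), 'qd': array([-0.00012472, -0.00091991, -0.00196811, -0.00143044, -0.00066815,
       -0.00052441]), 'joint_torque': array([-1.37266718e-03, -4.46446753e+01, -4.06450510e+01,  6.96272892e-02,
        2.92811816e-02, -1.15520647e-04]), 'position': array([0.20270625, 0.56440623, 0.2215273 ]), 'ee_rot': array([ 1.71565495e-01,  9.85172242e-01, -9.41413616e-04, -2.19236960e-04]), 'contact_force': array([ 0.46346348, -0.12212812, -0.18849782]), 'ft_torque': array([-0.02921722, -0.02284321,  0.02885041]), 'grasp_force': 0.0, 'opening': 0.08763885805370476}
top {'intrinsics': array([[485.70696022,   0.        , 327.19643196],
       [  0.        , 485.70696022, 194.60158382],
       [  0.        ,   0.        ,   1.        ]]), 'R': array([[-0.02689956, -0.99934485, -0.02421337],
       [-0.98870294,  0.03017046, -0.14682042],
       [ 0.14745476,  0.01999043, -0.98886676]]), 't': array([-0.1057026 ,  0.55802117,  1.08130838])}
side {'intrinsics': array([[478.10532677,   0.        , 320.09665043],
       [  0.        , 478.10532677, 201.64292469],
       [  0.        ,   0.        ,   1.        ]]), 'R': array([[-0.86880424, -0.49471406,  0.02090935],
       [-0.32911277,  0.54539868, -0.77085995],
       [ 0.36995132, -0.67660792, -0.6366614 ]]), 't': array([0.38580772, 0.29368418, 0.59596818])}
```

View pics/top0.png

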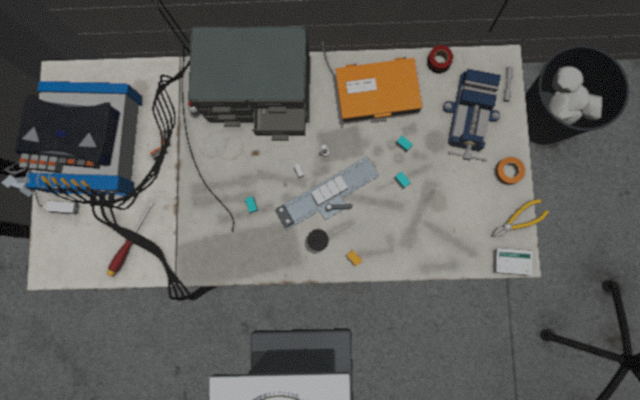

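View pics/side0.png

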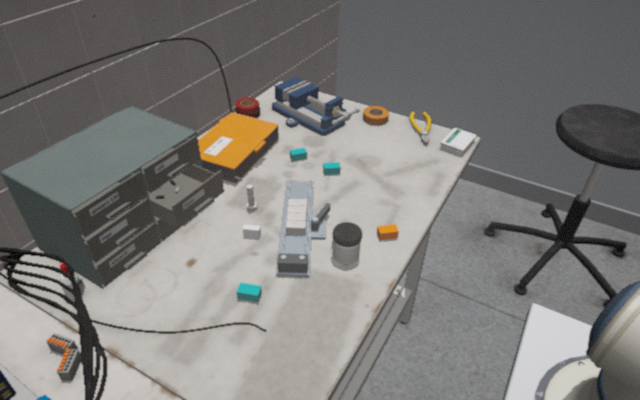

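Top view: the rail runs from the stop at (284,213) to its open end at (372,168). The row of white-steel blocks is at (329,188), the keeper's boss and arm are at (328–350,207), the jar at (317,240), the bolt at (324,150) and the spare at (298,171). 

Candidates for the row's blocks are the grey row in the lane (330,188), turquoise (251,204), (404,143) and (402,180), orange (354,258), and the spare at (298,171). I choose the four grey ones in the lane and check them in a close crop.

```bash
python3 - <<'E'
import cv2
p=cv2.imread("pics/top0.png")[145:245,265:390]
cv2.imwrite("pics/crop.png",cv2.resize(p,None,fx=6,fy=6,interpolation=cv2.INTER_CUBIC))
E
```

```text
(no output)
```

View pics/crop.png

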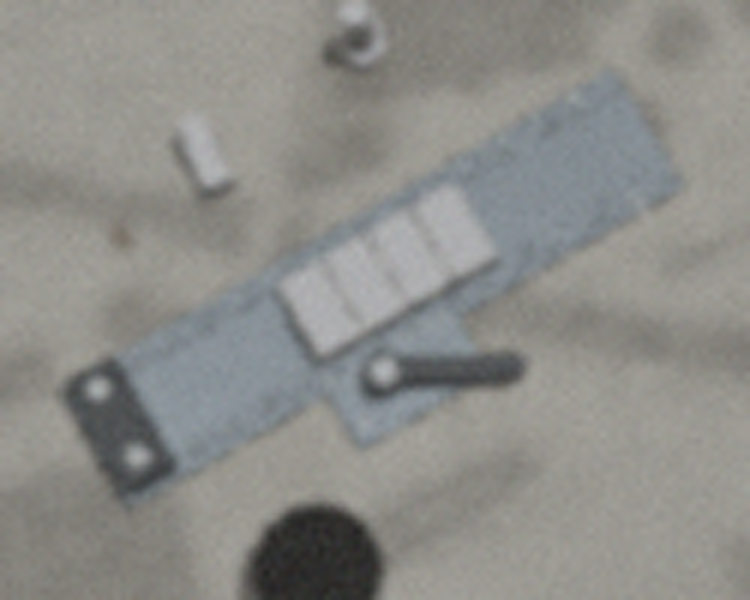

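```bash
cat > h.py <<'E'
import numpy as np
from bench import bot
from scipy.optimize import least_squares
def ray(px,z,m):
    K,R,t=m["intrinsics"],m["R"],m["t"]
    d=R.T@np.linalg.inv(K)@np.array([px[0],px[1],1.]); c=-R.T@t
    return c+d*(z-c[2])/d[2]
def fit(W,L):
    W=np.array(W)[:,:2];L=np.array(L,float)
    f=lambda p:(p[:2]+L@np.array([[np.cos(p[2]),np.sin(p[2])],[-np.sin(p[2]),np.cos(p[2])]])-W).ravel()
    r=least_squares(f,[*W.mean(0),2.],loss='soft_l1',f_scale=.002); return r.x,f(r.x).reshape(-1,2)
def torail(p,w):
    c,s=np.cos(p[2]),np.sin(p[2]); return np.array([[c,s],[-s,c]])@(np.array(w)[:2]-p[:2])
def toworld(p,l):
    c,s=np.cos(p[2]),np.sin(p[2]); return p[:2]+np.array([[c,-s],[s,c]])@np.array(l)
E
python3 - <<'E'
from h import *
m=bot.camera_model("top")
c=lambda x,y:((x+.5)/6-.5+265,(y+.5)/6-.5+145)
pts=[((612,70),.006,(-.12,-.028)),((682,185),.006,(-.12,.028)),((128,508),.006,(.135,.028)),
((115,360),.03,(.11,-.025)),((175,465),.03,(.11,.025)),((65,390),.03,(.132,-.025)),((125,497),.03,(.132,.025)),((383,370),.029,(.022,.034))]
p,r=fit([ray(c(*a),z,m) for a,z,_ in pts],[l for *_,l in pts])
print(p,(r*1000).round(1).tolist()); np.save("rail.npy",p)
for n,a,z in [("f-",(278,288),.024),("f+",(320,357),.024),("r-",(455,183),.024),("r+",(498,252),.024),("tip",(522,367),.025),("boss",(383,370),.029),("bolt",(362,30),.05),("spare",(205,155),.02),("jar",(318,565),.057)]:
    print(n,(torail(p,ray(c(*a),z,m))*1000).round(1))
for l in [(-.12,0),(0,0),(.11,0),(-.05,0),(.03,0)]: print(l,toworld(p,l).round(4),np.hypot(*toworld(p,l)))
from scipy.spatial.transform import Rotation as R
print(R.from_quat(bot.state()["ee_rot"]).as_matrix().round(3))
E
```

```text
[ 0.56845763 -0.12659132  2.07677334] [[1.1, 0.1], [-0.2, -1.1], [-1.6, -0.7], [1.2, 1.5], [-1.1, -0.1], [1.6, 1.2], [0.1, -0.4], [-0.9, -0.3]]
f- [ 40.5 -16.3]
f+ [40.1 15.6]
r- [-40.3 -16.7]
r+ [-40.7  15.4]
tip [-25.4  59.1]
boss [21.8 33.1]
bolt [-37.6 -82.6]
spare [ 38.4 -77.6]
jar [81.3 87.2]
(-0.12, 0) [ 0.6266 -0.2316] 0.6680321393613569
(0, 0) [ 0.5685 -0.1266] 0.5823825574224036
(0.11, 0) [ 0.5151 -0.0304] 0.5160394737767919
(-0.05, 0) [ 0.5927 -0.1703] 0.6166793330970028
(0.03, 0) [ 0.5539 -0.1004] 0.5629343382512709
[[-0.941  0.338 -0.001]
 [ 0.338  0.941 -0.002]
 [ 0.    -0.002 -1.   ]]
```

Call:
apply_moves --series '[{"translation": [-0.01,-0.009,0],"yaw": 1},{"translation": [-0.03,-0.027,0],"yaw": 2},{"translation": [-0.06,-0.054,0],"yaw": 4},{"translation": [-0.095,-0.086,0],"yaw": 7},{"translation": [-0.13,-0.118,0],"yaw": 10},{"translation": [-0.165,-0.15,0],"yaw": 13},{"translation": [-0.2,-0.181,0],"yaw": 16},{"translation": [-0.235,-0.213,0],"yaw": 19},{"translation": [-0.27,-0.245,0],"yaw": 22},{"translation": [-0.305,-0.277,0],"yaw": 25},{"translation": [-0.34,-0.308,0],"yaw": 28},{"translation": [-0.375,-0.34,0],"yaw": 31},{"translation": [-0.41,-0.372,0],"yaw": 34},{"translation": [-0.445,-0.404,0],"yaw": 37},{"translation": [-0.48,-0.435,0],"yaw": 39},{"translation": [-0.515,-0.467,0],"yaw": 41},{"translation": [-0.55,-0.499,0],"yaw": 41},{"translation": [-0.585,-0.53,0],"yaw": 41},{"translation": [-0.615,-0.558,0],"yaw": 41},{"translation": [-0.634,-0.575,0],"yaw": 41}]' --claw 1 --grip_force 20

```text
time: 2.1
position: [0.6048, -0.1943, 0.2216]
ee_rot: [0.507, 0.862, -0.001, -0.001]
contact_force: [-0.4, 0.4, -0.6]
opening: 0.0005
grasp_force: 0.0
```

```bash
python3 - <<'E'
from h import *
import cv2
s=bot.state(); m=bot.camera_model("wrist"); p,d=bot.grab_frame("wrist"); cv2.imwrite("pics/w1.png",p)
np.savez("w1.npz",K=m["intrinsics"],R=m["R"],t=m["t"],d=d)
print(s["position"],s["ee_rot"],s["joints"],s["opening"],s["time"],s["contact_force"])
E
```

```text
[ 0.60483332 -0.19430682  0.22159297] [ 5.07177138e-01  8.61841489e-01 -5.04797432e-04 -5.86793828e-04] [-3.63947915e-01  1.89043868e-01  1.12558017e+00 -8.26447067e-04
  1.82829438e+00 -8.71141347e-01] 0.0005423559023363074 2.1 [-0.37650013  0.39172462 -0.58813783]
```

View pics/w1.png

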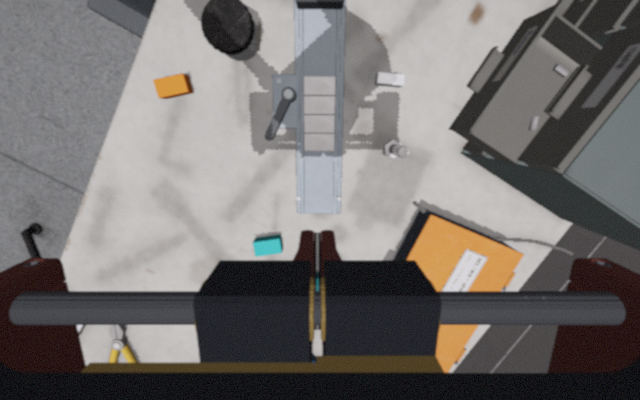

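The wrist view shows the lane upright: stop at (320,3), row at (320,75–153), keeper boss at (289,95) with its tip near (271,135), and the open end at (318,212). I take one close crop to get precise corners.

```bash
python3 - <<'E'
import cv2
p=cv2.imread("pics/w1.png")[60:220,250:400]
cv2.imwrite("pics/w1c.png",cv2.resize(p,None,fx=3.75,fy=3.75,interpolation=cv2.INTER_CUBIC))
E
```

```text
(no output)
```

View pics/w1c.png

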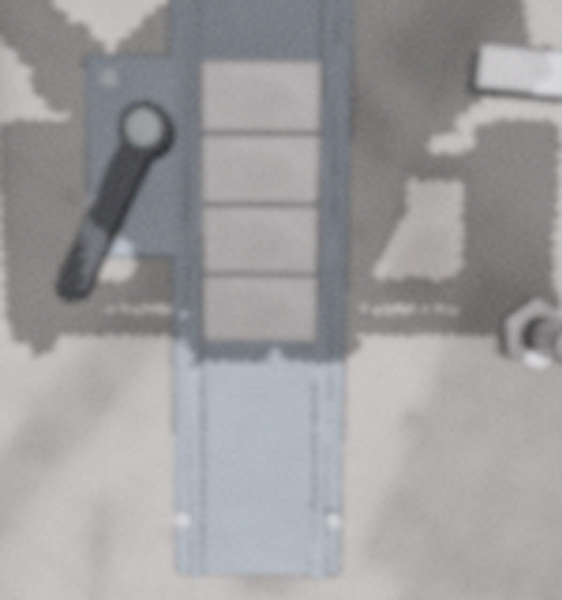

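```bash
python3 - <<'E'
from h import *
z=np.load("w1.npz"); m=dict(intrinsics=z["K"],R=z["R"],t=z["t"])
c=lambda x,y:((x+.5)/3.75-.5+250,(y+.5)/3.75-.5+60)
pts=[((176,574),.006,(-.12,.028)),((340,574),.006,(-.12,-.028)),((145,128),.029,(.022,.034)),((173,100),.006,(None,.028)),((351,100),.006,(None,-.028))]
W=[ray(c(*a),h,m) for a,h,_ in pts]
p0=np.load("rail.npy")
for w,(a,h,l) in zip(W,pts): print("in old rail",(torail(p0,w)*1000).round(1),l)
for i in (3,4): pts[i]=(*pts[i][:2],(torail(p0,W[i])[0],pts[i][2][1]))
p,r=fit(W,[l for *_,l in pts]); print(p,(r*1000).round(1).tolist()); np.save("rail2.npy",p)
for n,a,h in [("f+",(203,60),.024),("f-",(321,60),.024),("r+",(202,342),.024),("r-",(316,341),.024),("tip",(70,299),.025)]:
    w=ray(c(*a),h,m); print(n,(torail(p,w)*1000).round(1))
s=bot.state(); print("tcp",torail(p,s["position"])*1000,s["position"][2])
from scipy.spatial.transform import Rotation as R
M=R.from_quat(s["ee_rot"]).as_matrix(); print("tool x heading",np.degrees(np.arctan2(M[1,0],M[0,0])),"rail",np.degrees(p[2]))
E
```

```text
in old rail [-121.3   27.6] (-0.12, 0.028)
in old rail [-121.2  -28. ] (-0.12, -0.028)
in old rail [20.  32.8] (0.022, 0.034)
in old rail [30.  26.1] (None, 0.028)
in old rail [ 30.  -28.4] (None, -0.028)
[ 0.56974024 -0.1269551   2.07212051] [[-0.2, 0.4], [0.3, 0.3], [-0.8, 1.0], [-0.4, -1.1], [1.2, -0.6]]
f+ [39.9 17.1]
f- [ 40.  -16.9]
r+ [-40.8  17.9]
r- [-40.3 -17. ]
tip [-28.   57.8]
tcp [-78.26786195   2.24847246] 0.22061452142673588
tool x heading 118.93763094826309 rail 118.72375988950598
```

Call:
apply_moves --series '[{"translation": [0,0.002,0.02]},{"translation": [0,0.002,0.05]},{"translation": [0,0.002,0.085]},{"translation": [0,0.002,0.12]},{"translation": [0,0.002,0.155]},{"translation": [0,0.002,0.18]},{"translation": [0,0.002,0.195]},{"translation": [0,0.002,0.203]},{"translation": [0,0.002,0.206]},{"translation": [0,0.002,0.206]},{"translation": [0.005,0.002,0.206]},{"translation": [0.01,0.002,0.206]},{"translation": [0.015,0.002,0.206]}]'

```text
schema error: expected keys translation, yaw
```

```bash
cat > st.py <<'E'
from h import *
p=np.load("rail2.npy"); s=bot.state(); f=s["contact_force"]
print("t",s["time"],"rail",(torail(p,s["position"])*1000).round(1),"z",s["position"][2].round(4),"F rail",torail([0,0,p[2]],f).round(2),f[2].round(2))
E
python3 st.py
```

```text
t 2.15 rail [-78.3   2.2] z 0.2206 F rail [1.08 2.95] -1.25
```

Call:
apply_moves --series '[{"translation": [0,0.002,0.02],"yaw": 0},{"translation": [0,0.002,0.05],"yaw": 0},{"translation": [0,0.002,0.085],"yaw": 0},{"translation": [0,0.002,0.12],"yaw": 0},{"translation": [0,0.002,0.155],"yaw": 0},{"translation": [0,0.002,0.18],"yaw": 0},{"translation": [0,0.002,0.195],"yaw": 0},{"translation": [0,0.002,0.203],"yaw": 0},{"translation": [0,0.002,0.206],"yaw": 0},{"translation": [0,0.002,0.206],"yaw": 0},{"translation": [0.005,0.002,0.206],"yaw": 0},{"translation": [0.01,0.002,0.206],"yaw": 0},{"translation": [0.015,0.002,0.206],"yaw": 0}]'

```text
time: 3.45
position: [0.5998, -0.1763, 0.0176]
ee_rot: [0.506, 0.863, 0.0, 0.001]
contact_force: [-0.6, -0.4, 0.4]
opening: 0.0005
grasp_force: 0.0
```

```bash
python3 st.py
```

```text
t 3.45 rail [-57.7  -2.6] z 0.0176 F rail [-0.04  0.68] 0.42
```

Call:
apply_moves --series '[{"translation": [0,-0.0025,0.003],"yaw": 0},{"translation": [0,-0.0025,0.003],"yaw": 0},{"translation": [0,-0.0025,0.003],"yaw": 0}]'

```text
time: 3.75
position: [0.5972, -0.1779, 0.0135]
ee_rot: [0.506, 0.863, -0.0, -0.0]
contact_force: [0.4, -0.5, -0.2]
opening: 0.0007
grasp_force: 0.0
```

```bash
python3 st.py;python3 st.py
```

```text
t 3.75 rail [-57.9   0.4] z 0.0135 F rail [-0.62 -0.13] -0.18
t 3.75 rail [-57.9   0.4] z 0.0135 F rail [-0.62 -0.13] -0.18
```

Call:
apply_moves --series '[{"translation": [0.002,0,0],"yaw": 0},{"translation": [0.004,0,0],"yaw": 0},{"translation": [0.006,0,0],"yaw": 0},{"translation": [0.008,0,0],"yaw": 0},{"translation": [0.01,0,0],"yaw": 0},{"translation": [0.0125,0,0],"yaw": 0},{"translation": [0.015,0,0],"yaw": 0},{"translation": [0.018,0,0],"yaw": 0},{"translation": [0.021,0,0],"yaw": 0},{"translation": [0.024,0,0],"yaw": 0},{"translation": [0.027,0,0],"yaw": 0},{"translation": [0.03,0,0],"yaw": 0},{"translation": [0.033,0,0],"yaw": 0},{"translation": [0.036,0,0],"yaw": 0},{"translation": [0.039,0,0],"yaw": 0},{"translation": [0.042,0,0],"yaw": 0},{"translation": [0.045,0,0],"yaw": 0},{"translation": [0.048,0,0],"yaw": 0},{"translation": [0.051,0,0],"yaw": 0},{"translation": [0.054,0,0],"yaw": 0}]'

```text
time: 5.75
position: [0.5709, -0.1306, 0.0136]
ee_rot: [0.506, 0.863, -0.0, 0.0]
contact_force: [1.1, -1.9, -0.8]
opening: 0.0008
grasp_force: 1.2
```

```bash
python3 st.py
```

```text
t 5.75 rail [-3.7  0.7] z 0.0136 F rail [-2.26 -0.07] -0.8
```

Call:
apply_moves --series '[{"translation": [0.003,0,0],"yaw": 0},{"translation": [0.006,0,0],"yaw": 0},{"translation": [0.009,0,0],"yaw": 0},{"translation": [0.012,0,0],"yaw": 0},{"translation": [0.0145,0,0],"yaw": 0},{"translation": [0.017,0,0],"yaw": 0},{"translation": [0.019,0,0],"yaw": 0},{"translation": [0.02,0,0],"yaw": 0}]'

```text
time: 6.55
position: [0.5611, -0.1132, 0.0136]
ee_rot: [0.506, 0.863, -0.0, -0.0]
contact_force: [1.4, -2.0, -0.6]
opening: 0.0007
grasp_force: 1.1
```

```bash
python3 st.py
```

```text
t 6.55 rail [16.2  0.9] z 0.0136 F rail [-2.42 -0.25] -0.61
```

Call:
apply_moves --series '[{"translation": [0.001,0,0],"yaw": 0},{"translation": [0.002,0,0],"yaw": 0},{"translation": [0.003,0,0],"yaw": 0}]'

```text
time: 6.85
position: [0.5599, -0.111, 0.0138]
ee_rot: [0.506, 0.863, -0.0, 0.0]
contact_force: [2.5, -4.7, -1.2]
opening: 0.0006
grasp_force: 2.6
```

Call:
apply_moves --series '[{"translation": [0.0005,0,0],"yaw": 0},{"translation": [0.001,0,0],"yaw": 0}]'

```text
time: 7.05
position: [0.5597, -0.111, 0.0139]
ee_rot: [0.506, 0.863, -0.001, 0.001]
contact_force: [1.8, -7.2, -1.4]
opening: 0.0002
grasp_force: 3.8
```

```bash
python3 st.py
```

```text
t 7.05 rail [18.8  1.1] z 0.0139 F rail [-7.15  1.92] -1.36
```

Call:
apply_moves --series '[{"translation": [0.0005,0,0],"yaw": 0},{"translation": [0.001,0,0],"yaw": 0},{"translation": [0.001,0,0],"yaw": 0}]'

```text
time: 7.35
position: [0.5596, -0.1111, 0.0142]
ee_rot: [0.506, 0.862, -0.001, 0.002]
contact_force: [3.9, -9.4, -1.4]
opening: 0.0004
grasp_force: 4.7
```

```bash
python3 st.py; python3 - <<'E'
from bench import bot
import cv2
a,_=bot.grab_frame("top"); b,_=bot.grab_frame("side")
a=cv2.resize(a[145:245,265:390],None,fx=4,fy=4,interpolation=2); b=cv2.resize(b[170:280,230:330],None,fx=3.6364,fy=3.6364,interpolation=2)
cv2.imwrite("pics/p2.png",cv2.hconcat([a[:396],b[:396]])) if a.shape[0]>=396 and b.shape[0]>=396 else print(a.shape,b.shape)
E
```

```text
t 7.35 rail [18.8  1.2] z 0.0142 F rail [-10.1    1.09] -1.43
```

View pics/p2.png

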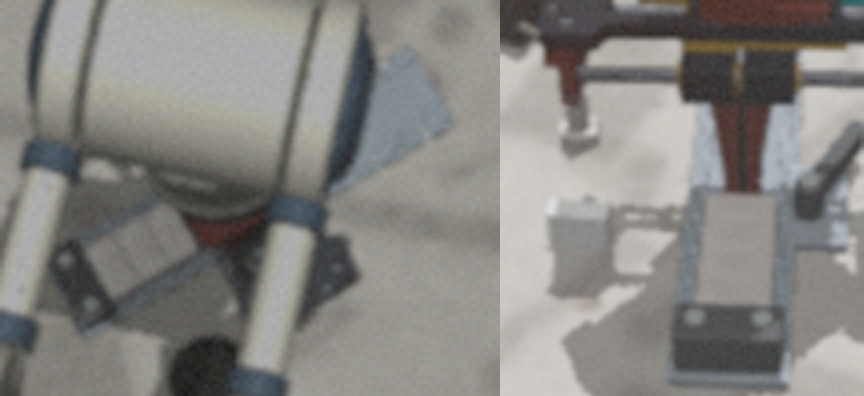

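The row is home. In the top crop the four blocks touch one another and the front one meets the stop at crop (100,255). The side crop agrees, and the force rose to 10 N with no further travel. Next I back off, lift clear and go round to the outer side of the keeper.

Call:
apply_moves --series '[{"translation": [-0.002,0,0],"yaw": 0},{"translation": [-0.006,0,0],"yaw": 0},{"translation": [-0.016,0,0],"yaw": 0},{"translation": [-0.032,0,0],"yaw": 0},{"translation": [-0.048,0,0],"yaw": 0},{"translation": [-0.056,0,0],"yaw": 0},{"translation": [-0.056,0,-0.015],"yaw": 0},{"translation": [-0.056,0,-0.035],"yaw": 0},{"translation": [-0.056,0,-0.04],"yaw": 0},{"translation": [-0.052,-0.01,-0.04],"yaw": 0},{"translation": [-0.042,-0.03,-0.04],"yaw": 0},{"translation": [-0.031,-0.055,-0.04],"yaw": 0},{"translation": [-0.022,-0.075,-0.04],"yaw": 0},{"translation": [-0.02,-0.083,-0.04],"yaw": 0},{"translation": [-0.02,-0.083,-0.04],"yaw": 0},{"translation": [-0.02,-0.083,-0.03],"yaw": 0},{"translation": [-0.02,-0.083,-0.015],"yaw": 0},{"translation": [-0.02,-0.083,-0.004],"yaw": 0},{"translation": [-0.02,-0.083,0],"yaw": 0},{"translation": [-0.02,-0.083,0],"yaw": 0}]'

```text
time: 9.45
position: [0.4955, -0.1665, 0.0119]
ee_rot: [0.506, 0.863, -0.0, -0.001]
contact_force: [-0.2, -0.8, 0.5]
opening: 0.0004
grasp_force: 0.0
```

```bash
python3 st.py; python3 - <<'E'
from h import *
p=np.load("rail2.npy"); a=torail(p,bot.state()["position"])*1000
prev=0
for i,ph in enumerate(np.arange(154,273,6.)):
    f=np.radians(ph); u=np.array([np.cos(f),np.sin(f)]); n=np.array([np.sin(f),-np.cos(f)])
    left=ph<180; r=np.interp(ph,[154,180],[47,50]) if left else np.interp(ph,[180,270],[30,47.5])
    C=np.array([22,34])+r*u+5*n; ctr=C-np.array([-10 if left else 10,-13.5])
    print(ph,ctr.round(1),"tool xy",((ctr-a)*[1,-1]/1000).round(4))
E
```

```text
t 9.45 rail [ 1.  84.1] z 0.0119 F rail [-0.62  0.54] 0.46
154.0 [-8.1 72.6] tool xy [-0.009   0.0115]
160.0 [-11.1  68.5] tool xy [-0.0121  0.0156]
166.0 [-13.7  64.1] tool xy [-0.0147  0.0201]
172.0 [-15.9  59.3] tool xy [-0.0169  0.0248]
178.0 [-17.6  54.2] tool xy [-0.0185  0.0299]
184.0 [-19.1  50.3] tool xy [-0.02    0.0338]
190.0 [-20.3  46.9] tool xy [-0.0213  0.0373]
196.0 [-21.2  43.2] tool xy [-0.0222  0.041 ]
202.0 [-21.7  39.3] tool xy [-0.0226  0.0448]
208.0 [-21.6  35.3] tool xy [-0.0226  0.0489]
214.0 [-21.1  31.2] tool xy [-0.0221  0.053 ]
220.0 [-20.2  27. ] tool xy [-0.0211  0.0571]
226.0 [-18.6  23. ] tool xy [-0.0196  0.0612]
232.0 [-16.6  19. ] tool xy [-0.0176  0.0652]
238.0 [-14.1  15.1] tool xy [-0.0151  0.069 ]
244.0 [-11.1  11.5] tool xy [-0.0121  0.0726]
250.0 [-7.6  8.2] tool xy [-0.0086  0.0759]
256.0 [-3.7  5.3] tool xy [-0.0046  0.0789]
262.0 [0.7 2.7] tool xy [-0.0003  0.0814]
268.0 [5.4 0.6] tool xy [0.0044 0.0835]
```

Call:
apply_moves --series '[{"translation": [-0.004,0.005,-0.002],"yaw": 0},{"translation": [-0.007,0.009,-0.002],"yaw": 0},{"translation": [-0.009,0.0115,-0.002],"yaw": 0},{"translation": [-0.012,0.0155,-0.002],"yaw": 0},{"translation": [-0.0145,0.02,-0.002],"yaw": 0},{"translation": [-0.017,0.025,-0.002],"yaw": 0},{"translation": [-0.0185,0.03,-0.002],"yaw": 0},{"translation": [-0.02,0.034,-0.002],"yaw": 0},{"translation": [-0.0215,0.0375,-0.002],"yaw": 0},{"translation": [-0.022,0.041,-0.002],"yaw": 0},{"translation": [-0.0225,0.045,-0.002],"yaw": 0},{"translation": [-0.0225,0.049,-0.002],"yaw": 0},{"translation": [-0.022,0.053,-0.002],"yaw": 0},{"translation": [-0.021,0.057,-0.002],"yaw": 0},{"translation": [-0.0195,0.061,-0.002],"yaw": 0},{"translation": [-0.0195,0.061,-0.002],"yaw": 0}]'

```text
time: 11.05
position: [0.5595, -0.1537, 0.0158]
ee_rot: [0.505, 0.863, 0.0, 0.0]
contact_force: [-1.0, -1.3, -0.3]
opening: 0.0006
grasp_force: 0.1
```

```bash
python3 st.py; python3 - <<'E'
from bench import bot
import cv2
b,_=bot.grab_frame("side")
cv2.imwrite("pics/k1.png",cv2.resize(b[170:280,230:350],None,fx=5,fy=5,interpolation=2))
E
```

```text
t 11.05 rail [-18.6  21.8] z 0.0158 F rail [-0.68  1.49] -0.26
```

View pics/k1.png

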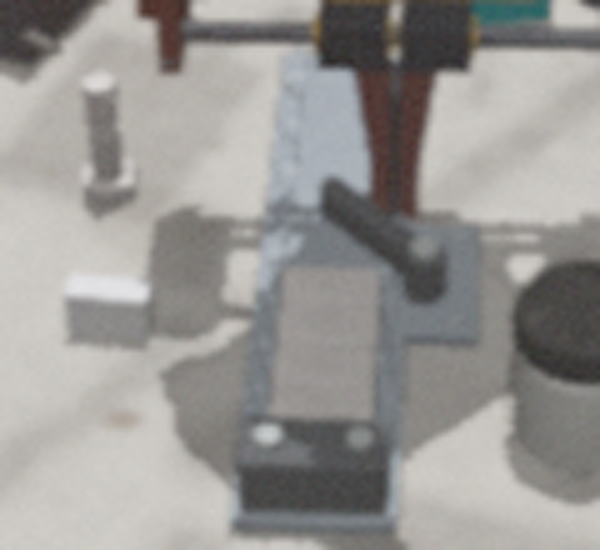

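The keeper, boss at (425,255) and arm up to (335,190), has swung part-way over the lane with the fingers behind it. The row is still home. I carry on round.

Call:
apply_moves --series '[{"translation": [0.002,0.004,0],"yaw": 0},{"translation": [0.0045,0.008,0],"yaw": 0},{"translation": [0.0075,0.0115,0],"yaw": 0},{"translation": [0.011,0.015,0],"yaw": 0},{"translation": [0.015,0.018,0],"yaw": 0},{"translation": [0.019,0.0205,0],"yaw": 0},{"translation": [0.0215,0.022,0],"yaw": 0},{"translation": [0.024,0.023,0],"yaw": 0},{"translation": [0.024,0.023,0],"yaw": 0}]'

```text
time: 12.0
position: [0.5674, -0.1218, 0.0157]
ee_rot: [0.506, 0.863, 0.0, 0.0]
contact_force: [0.3, -0.2, -0.2]
opening: 0.0007
grasp_force: 0.6
```

Call:
apply_moves --series '[{"translation": [0.0005,0,0],"yaw": 0},{"translation": [0.001,0,0],"yaw": 0},{"translation": [0.001,0,0],"yaw": 0}]'

```text
time: 12.3
position: [0.5673, -0.1217, 0.0158]
ee_rot: [0.506, 0.863, 0.0, 0.001]
contact_force: [3.9, -3.1, -1.9]
opening: 0.0008
grasp_force: 2.5
```

```bash
python3 st.py
```

```text
t 12.3 rail [ 5.8 -0.4] z 0.0158 F rail [-4.6  -1.94] -1.94
```

Call:
apply_moves --series '[{"translation": [0.0005,0,0],"yaw": 0},{"translation": [0.001,0,0],"yaw": 0},{"translation": [0.001,0,0],"yaw": 0}]'

```text
time: 12.6
position: [0.5672, -0.1216, 0.0159]
ee_rot: [0.506, 0.863, -0.0, 0.002]
contact_force: [5.5, -7.0, -4.1]
opening: 0.0004
grasp_force: 4.1
```

```bash
python3 st.py
```

```text
t 12.6 rail [ 5.9 -0.4] z 0.0159 F rail [-8.79 -1.41] -4.13
```

The keeper is hard on its limit: 8.8 N with no travel, exactly the 13 mm short of the blocks' rear face that is expected. I back off and lift clear.

Call:
apply_moves --series '[{"translation": [-0.002,0,0],"yaw": 0},{"translation": [-0.006,0,0],"yaw": 0},{"translation": [-0.015,0,0],"yaw": 0},{"translation": [-0.03,0,0],"yaw": 0},{"translation": [-0.045,0,0],"yaw": 0},{"translation": [-0.05,0,-0.01],"yaw": 0},{"translation": [-0.05,0,-0.04],"yaw": 0},{"translation": [-0.06,0,-0.08],"yaw": 0},{"translation": [-0.08,0,-0.12],"yaw": 0},{"translation": [-0.1,0,-0.16],"yaw": 0},{"translation": [-0.11,0,-0.18],"yaw": 0},{"translation": [-0.11,0,-0.18],"yaw": 0},{"translation": [-0.11,0,-0.18],"yaw": 0}]'

```text
time: 13.9
position: [0.6199, -0.2162, 0.1952]
ee_rot: [0.506, 0.863, 0.0, -0.0]
contact_force: [0.8, -1.2, -0.7]
opening: 0.0001
grasp_force: 0.0
```

```bash
python3 st.py; python3 - <<'E'
from bench import bot
import cv2
a,_=bot.grab_frame("wrist")
cv2.imwrite("pics/k2.png",cv2.resize(a[0:200,230:430],None,fx=3,fy=3,interpolation=2))
E
```

```text
t 13.9 rail [-102.4   -1.1] z 0.1952 F rail [-1.4  -0.09] -0.7
```

View pics/k2.png

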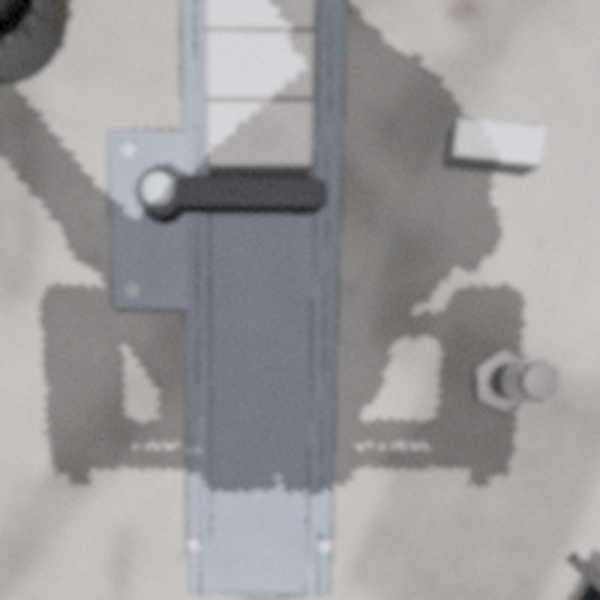

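The keeper lies square across the lane, from its boss at (160,190) to its tip at (322,193), just behind the last block. The row is tight, and the bolt, spare and jar are undisturbed.

```bash
python3 -c "
from bench import bot
print(bot.close_job())"
```

```text
the job is handed in; nothing more can be done
None
```

The four blocks are home against the end stop as one touching row, and the keeper is closed square across the rail behind them. The job was handed in at about 14 s of the 45 s allowed, with the robot touching nothing and the jar, bolt and spare left where they stood; one crop I viewed was 864 pixels wide, over the 800 limit.

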